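# Seat and clamp a lino block on the carving board

## Robot

A 7-joint arm with a two-finger parallel gripper is mounted at the origin on the work surface. World frame = base frame: x ahead of the robot, y to its left, z up, the work surface at z = 0. Lengths are in mm, angles in rad, forces in N, time in s.
With the tool pointing down it reaches from about 400 to 900 mm from the base axis. Payload 5.5 kg.
Tool frame: the origin (TCP) lies midway between the tips of the shut fingers; the grasp point (between the pads) lies 19 mm behind it; z points along the fingers, y is the line along which they close (so a half turn about z gives the same grasp; the last joint's range is limited). The gripper opens to 85 mm and grips with 20 to 120 N. Pads are 22 mm wide; open, the fingers measure 114 mm over their backs; the gripper's body (76 mm by 85 mm) begins 54 mm behind the grasp point. The pads swing forward as they close: fully open they stand 13 mm farther back than shut.
Start: joints at [1.595, 0.501, -0.427, 1.55, 0.221, 1.138, -0.21], TCP at [153.783, -631.546, 231.31] pointing down, gripper open.
Joint ranges: [-2.88, 2.88], [-0.31, 2.03], [-1.54, 1.56], [0.2, 2.42], [-1.41, 4.55], [0.19, 2.02], [-2.57, 2.57]. Speed limits (rad/s): [2.57, 2.57, 3.14, 3.14, 3.14, 3.14, 3.14].

## Interface

Orientations are given as a rotation vector (axis times angle).
In Python, from bench import read_state, read_camera, camera_params, job_done gives the robot as it stands.
- The arm moves only by the tool play_rows, never from a script. Its argument "plan" is one flat list of numbers, 7 for each row, row after row: the finger opening in m, from 0 to 0.0854, then the shift along the world's x, y, z in m, then the turn, a rotation vector about the world's x, y, z in degrees. In form: [jaw, x, y, z, rx, ry, rz, jaw, x, y, z, rx, ry, rz, ...]. A call has exactly 5 rows; each row is the pose to reach, as a shift and turn from the pose commanded when the call began; what a row does not reach only later rows make up. A row lasts 1/12 s, in which the tool goes at most 41.7 mm and 7.16 degrees, less where a joint would pass 70% of its speed; a pose out of reach is approached as far as the arm can. A call with a gripper value outside its range is refused whole. The fingers move at their own pace and stop on an object; "force" is the grip in N (left out, the last holds). Time passes only in rows, so rows that repeat a pose let the fingers close, or fill a call up. It gives the time, the measured TCP pose, the force, the opening and the grip force at its end, in the units of the state.
- read_state(): the state, without advancing time (a new reading comes with each control period).
- read_camera(name): name is "scene" or "top"; returns (picture, depth): 420x560x3 uint8, red, green, blue; 420x560 float32, mm along the optical axis (not along the pixel's ray), 0 where there is no reading.
- camera_params(name): a dict with "vfov" (degrees; the focal length in pixels is half the picture's height over the tangent of half this angle, whatever the lens; pixels are square), "cx", "cy" (the principal point, pixels), "view" (4x4, takes a point from world to camera coordinates). Camera axes: x right, y down, z forward; pixel columns grow to the right and rows downward; lengths in mm; the calibration is good to about 2 mm. A picture is of the moment at which its call begins. camera_params takes no time and is no camera call.
- job_done(): hands the job in; it is judged then, once.
The state is a dict: "clock": time; "qpos": joint angles; "qvel": joint speeds; "joint_efforts": joint torques, N m; "position": TCP position; "eef_rot": TCP orientation; "force": force on the tool from outside, world axes, zero at the start; "torque": the same for the moment, N m; "grip_width": opening from 0.0 (shut) to 1.0 (fully open); "grip_force": force on a finger pad.
Only numpy, scipy, OpenCV 4.12 (cv2) and the standard library are available. Lean on these libraries where they do the work, as an engineer would, in place of code of your own. Each camera call takes 0.05 s, during which the arm holds its last target. There are 200 camera calls.

## Task

Get the lino block ready for carving: without picking it up, push it with the fingertips across the carving board until it sits snug in the corner, flush against both the side fence and the end fence. Then push the cam lever round until the cam clamps the block tight, and take the hand away. Leave the jars, tumbler and gouge where they are.

Things in the scene. Friction and masses are not known exactly. Their poses are not given: they have to be found in the camera images.
- board: Fixed plywood carving board. Origin on the table; z up, x towards the end fence, y towards the side fence. Flat bed 22 mm above the origin, x -120 to 130, y -145 to 120 mm. Two beech fences, 22 wide, 14 mm above the bed, form an L: end fence, inner face x = +105 (y -92 to 88); side fence, inner face y = +95 (x -118 to 98). Other sides open; cam clamp on the -y side near the end fence.
- block: Loose lino block: grey lino on wood, leaf drawn on top, 100 (x) by 150 (y) by 22 mm thick, about 0.27 kg. Origin: centre of its underside. Starts a little askew on the bed, short of the cam. Seated, its centre is at x = +55, y = +20 mm of the board, axes parallel, its -y face (y = -55) beside the cam. Pushed at one point while askew it can wedge on the side fence; two spread fingertips square it.
- clamp (a joint): Cam angle, 0 to 1.75 rad. At 0 (open) the lever points to the board's -y; growing values turn it clockwise seen from above, its end going towards the board's -x. Turns stiffly (1 N at the end), stays where left; starts at 0 to 0.3. Touches a seated block at about 1.1; then resistance climbs fast, and 6 to 10 N near the lever end clamps it tight 0.05 to 0.15 rad farther. Self-locking.
- cam_pivot (a point): Point on the pivot bolt of the cam, level with the top of the lever, 40 mm above the table; at x = +70 mm, y = -82.5 mm of the board. The bolt head stands 7 mm higher.
- lever_end (a point): Point on top of the dark wooden cam lever, on its centre line, 100 mm from the pivot, 40 mm above the table. The lever is 18 mm wide, 16 mm high (24 to 40 mm above the table) and ends, rounded, 117 mm from the pivot.
- cam: The dark wooden cam clamp, head and lever in one piece. Origin on the pivot axis, 24 mm above the table, level with its underside; its -y axis runs along the lever. The head is a disc of 22 mm radius, 16 mm high, set 8 mm off the pivot, so it moves towards the block as the lever swings. Open, it leaves 8 mm to a seated block: the block passes it only close along the side fence.
- jar_a: Bystander: glass paint jar with a white cap, 45 mm across, 53 mm high, standing on the table outside the side fence. Origin under its centre.
- jar_b: Bystander: the same kind of jar, standing beyond the end fence.
- tumbler: Bystander: clear tumbler 68 mm across, 85 mm high, beyond the corner of the two fences. Origin under its centre.
- gouge: Bystander: lino gouge lying on the table beside the open -y side of the board; about 122 mm long, 22 mm high, wooden grip to its -x. Origin underneath, about mid-length.
Not all that is in view belongs to the job. What is meant by the block is not purple, and is the smaller of those in its own colour.

How it is judged (in metres and radians):
On the way, in this order (a step that is already met when the one before it is completed fails the run):
1. the block is flush in the corner of the two fences, the cam not yet against it (x of block in the frame of board above 0.051 m and y of block in the frame of board above 0.016 m and angle between the x axis of block and the x axis of board, either way round below 0.04 rad and value of joint clamp below 0.9 rad), for 0.2 s.
2. the cam is swung round and bears on the block (value of joint clamp above 1 rad and contact force between cam and block above 4 N), for 0.2 s.
At the end, for the whole second after the job is handed in: The block lies flat on the bed, within 3 mm of the end fence and 2.5 mm of the side fence and parallel to them within 0.025 rad, at rest, and the cam presses on it with more than 4 N by itself (all of step 2 and x of block in the frame of board between 0.052 and 0.058 m and y of block in the frame of board between 0.0175 and 0.023 m and z of block in the frame of board below 0.0245 m and angle between the x axis of block and the x axis of board, either way round below 0.025 rad and linear speed of block below 0.01 m/s); the robot touches nothing.
It fails at once if the block was lifted or tipped off the bed (z of block in the frame of board above 0.03 m or angle between block's own z axis and vertical above 0.12 rad).
It fails at once if a bystander was disturbed (distance of any of jar_a, jar_b, tumbler, gouge from where it was at the start of the episode above 0.02 m).
It also fails if it takes over 58 s, if anything falls off the work surface, if the arm or the gripper's body presses on something with over 40 N, if the wrist force passes 120 N, or if a joint passes its speed limit or range.

## Working session

There is one attempt and no reset: what is moved stays moved. The work goes in short steps, Python scripts to look and compute and a tool call to move; the robot and the scene stay as the last step left them, time stands still between calls to the robot, and variables do not carry over. Pictures are saved under pics/ and viewed, at most 10 in all, crops included, and the job is handed in when it is done.

Besides the shell and the picture viewer there is one more tool, called by a JSON object that holds its "op" and its "data". play_rows: Moves the arm, as the interface text tells. Its arguments: {"type":"object","properties":{"plan":{"type":"array"},"force":{"type":"number"}},"required":["plan"]}

```bash
mkdir -p pics && cat > h.py <<'E'
import numpy as np, cv2
from bench import read_state, read_camera, camera_params, job_done
def snap(n,f=None):
    im,d=read_camera(n)
    np.savez('%s.npz'%n,im=im,d=d)
    if f: cv2.imwrite('pics/'+f,im[:,:,::-1])
    return im,d
def K(n):
    p=camera_params(n); f=210/np.tan(np.radians(p['vfov'])/2)
    return f,p['cx'],p['cy'],np.array(p['view'])
def ray(n,uv,z):
    f,cx,cy,V=K(n); uv=np.atleast_2d(uv).astype(float)
    d=np.c_[(uv[:,0]-cx)/f,(uv[:,1]-cy)/f,np.ones(len(uv))]@V[:3,:3]
    c=-V[:3,:3].T@V[:3,3]
    return c+d*((z-c[2])/d[:,2])[:,None]
def pix(n,P):
    f,cx,cy,V=K(n); q=np.atleast_2d(P)@V[:3,:3].T+V[:3,3]
    return np.c_[cx+f*q[:,0]/q[:,2],cy+f*q[:,1]/q[:,2]]
def cloud(n,d):
    f,cx,cy,V=K(n); v,u=np.mgrid[:420,:560]
    q=np.dstack([(u-cx)/f*d,(v-cy)/f*d,d])
    return (q-V[:3,3])@V[:3,:3]
E
python3 - <<'E'
from h import *
a,_=snap('top');b,_=snap('scene')
cv2.imwrite('pics/both1.png',cv2.resize(np.hstack([a,b])[:,:,::-1],(800,300)))
cv2.imwrite('pics/top1.png',a[:,:,::-1])
print({k:read_state()[k] for k in('clock','position','eef_rot','force','grip_width')})
print(camera_params('top'),camera_params('scene'))
E
```

```text
{'clock': 0.1, 'position': array([ 153.54325309, -630.97376956,  230.34044999]), 'eef_rot': array([-3.11747506e+00, -3.74061578e-01,  2.77367089e-04]), 'force': array([0.19387567, 0.8293395 , 0.12414718]), 'grip_width': 1.0024521007929466}
{'vfov': 53.498475835839, 'cx': 274.2263801080155, 'cy': 207.400776168955, 'view': array([[ 5.04441639e-03, -9.99781517e-01,  2.02847551e-02,
         7.37883344e+01],
       [-9.80728398e-01, -8.90818278e-03, -1.95172881e-01,
         4.67861811e+02],
       [ 1.95310939e-01, -1.89093021e-02, -9.80559063e-01,
         9.70600227e+02],
       [ 0.00000000e+00,  0.00000000e+00,  0.00000000e+00,
         1.00000000e+00]])} {'vfov': 53.357355507006375, 'cx': 273.687847821114, 'cy': 213.4808110297486, 'view': array([[-6.21729363e-01,  7.83113800e-01,  1.36152281e-02,
         2.27096054e+02],
       [ 6.43694526e-01,  5.20790785e-01, -5.60744430e-01,
        -3.21113041e+02],
       [-4.46217387e-01, -3.39867230e-01, -8.27876990e-01,
         1.29952889e+03],
       [ 0.00000000e+00,  0.00000000e+00,  0.00000000e+00,
         1.00000000e+00]])}
```

View pics/top1.png

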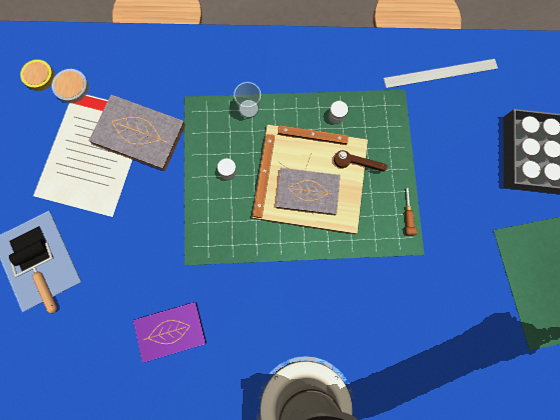

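View pics/both1.png

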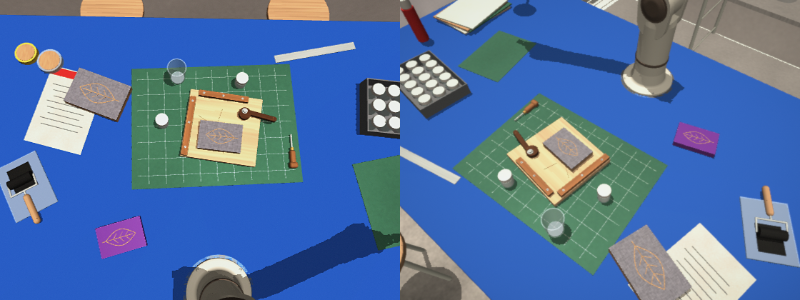

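Candidates: the purple block at (170,332), the large grey block at (137,131), and the smaller grey block on the board at (308,190). Purple is ruled out, and the smaller grey one fits, so I'll check it in a crop and measure.

```bash
cat > meas.py <<'E'
from h import *
def biggest(m):
    n,l,s,_=cv2.connectedComponentsWithStats(m.astype(np.uint8))
    return l==1+np.argmax(s[1:,4])
def rect(mask,z,n='top'):
    c=max(cv2.findContours(mask.astype(np.uint8),0,cv2.CHAIN_APPROX_NONE)[0],key=cv2.contourArea)[:,0]
    return cv2.minAreaRect(ray(n,c,z)[:,:2].astype(np.float32))
E
python3 - <<'E'
from meas import *
z=np.load('top.npz');im=z['im'];d=z['d']
P=cloud('top',d);hsv=cv2.cvtColor(im,cv2.COLOR_RGB2HSV)
roi=np.zeros((420,560),bool);roi[118:240,245:395]=1
H,S,V=[hsv[:,:,i].astype(int) for i in range(3)]
for uv in [(270,137),(262,200),(310,132),(340,200),(300,178),(290,150),(365,160)]:
    print(uv,im[uv[1],uv[0]],hsv[uv[1],uv[0]],P[uv[1],uv[0]].round(1))
np.save('P.npy',P)
c=im[110:250,235:405,::-1];cv2.imwrite('pics/crop1.png',cv2.resize(c,None,fx=4.2,fy=4.2,interpolation=cv2.INTER_CUBIC))
# big grey block for comparison
for name,r in(('small',(slice(160,222),slice(268,348))),('big',(slice(90,175),slice(85,190)))):
    m=np.zeros_like(roi);m[r]=1
    print(name,rect(biggest(m&(P[:,:,2]>40)&(P[:,:,2]<50)),44) if name=='small' else rect(biggest(m&(S<90)&(V<170)),30))
E
```

```text
(270, 137) [193 119  69] [ 12 164 193] [652.   88.6  35.7]
(262, 200) [191 118  67] [ 12 166 191] [488.6 107.2  31.2]
(310, 132) [189 114  64] [ 12 169 189] [667.7 -13.9  33.3]
(340, 200) [236 214 155] [ 22  88 236] [492.7 -88.8  21. ]
(300, 178) [154 144 148] [168  17 154] [542.8  13.4  42.9]
(290, 150) [236 231 173] [ 28  68 236] [622.5  36.9  22.3]
(365, 160) [99 55 35] [  9 165  99] [ 593.2 -151.9   37.1]
small ((511.2000427246094, -6.46881103515625), (149.45907592773438, 100.33545684814453), 83.4749526977539)
big ((667.4616088867188, 429.87005615234375), (219.38287353515625, 136.16989135742188), 69.68531036376953)
```

View pics/crop1.png

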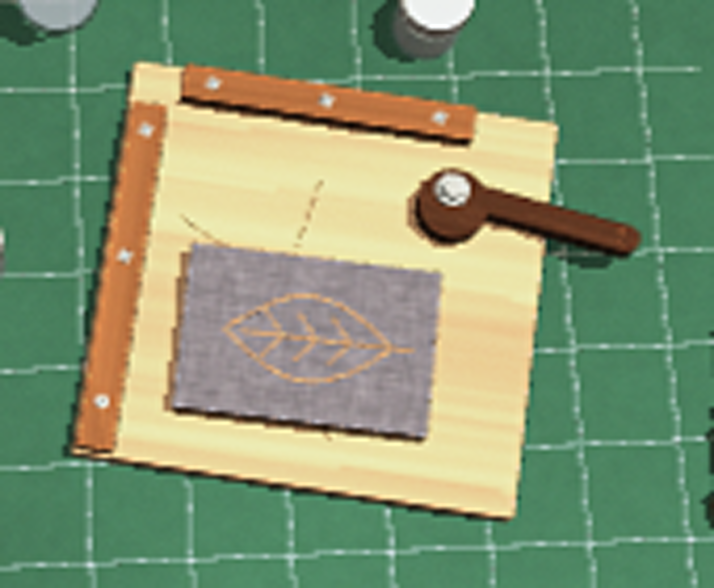

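The crop shows the grey leaf block on the board (measured 149 x 100 mm at z = 44, as described). The end fence runs along the top, the side fence along the left, and the cam is at crop (452,187) with the lever pointing right. Next I'll get the board frame and the lever.

```bash
python3 - <<'E'
from meas import *
z=np.load('top.npz');im=z['im'];hsv=cv2.cvtColor(im,cv2.COLOR_RGB2HSV)
H,S,V=[hsv[:,:,i].astype(int) for i in range(3)]
roi=np.zeros((420,560),bool);roi[118:240,245:395]=1
fm=roi&(S>125)&(H>7)&(H<17)&(V>150)
n,l,s,c=cv2.connectedComponentsWithStats(fm.astype(np.uint8))
for i in range(1,n):
    if s[i,4]>200: print(s[i],rect(l==i,36))
P=np.load('P.npy')
bed=roi&(np.abs(P[:,:,2]-22)<40)&(((S<125)&(V>190))|fm|((S<60)&(V<190)&(H>140)))
r=rect(biggest(cv2.morphologyEx(bed.astype(np.uint8),3,np.ones((5,5)))>0),22);print('board',r)
cm=roi&(S>100)&(V<140)&(V>40)&((H<14))
cm=biggest(cm);cm[:,:320]=0
c=ray('top',np.argwhere(cm)[:,::-1],40)[:,:2];far=c[c[:,1]<-135]
print('cam',len(c),c.min(0),c.max(0),cv2.fitLine(far.astype(np.float32),cv2.DIST_HUBER,0,.01,.01).ravel())
print('bolt',ray('top',[[235+452/4.2,110+187/4.2]],47))
for n,g in(('gouge',[[407,190],[412,234]]),):print(n,ray('top',g,10))
print('jars',ray('top',[[227,166],[339,107]],53))
E
```

```text
[278 125  70  18 506] ((662.3997192382812, -20.128936767578125), (179.85498046875, 20.824504852294922), 81.57205963134766)
[253 134  22  83 711] ((553.23486328125, 103.830322265625), (23.089763641357422, 213.95521545410156), 81.60350799560547)
board ((552.1179809570312, -16.705780029296875), (280.60394287109375, 267.3130798339844), 81.27538299560547)
cam 382 [ 569.14083369 -203.7909355 ] [615.45750785 -73.00125963] [ 2.6414457e-01  9.6448308e-01  5.8366107e+02 -1.6925363e+02]
bolt [[603.67566613 -93.63768406  47.        ]]
gouge [[ 522.9378275  -263.74428082   10.        ]
 [ 409.43503328 -269.84146179   10.        ]]
jars [[568.70232821 194.07448202  53.        ]
 [728.36773436 -86.66647014  53.        ]]
```

{"op": "play_rows", "data": {"plan": [0.06,0.017,0.026,-0.005,0,0,3.4,0.06,0.034,0.052,-0.01,0,0,6.8,0.06,0.051,0.078,-0.015,0,0,10.2,0.06,0.069,0.105,-0.02,0,0,13.6,0.06,0.086,0.131,-0.025,0,0,17]}}

```text
clock: 0.52
position: [240.3, -498.7, 205.7]
eef_rot: [-3.028, -0.835, 0.0]
force: [0.8, 0.4, 1.0]
grip_width: 0.704
grip_force: 0.0
```

{"op": "play_rows", "data": {"plan": [0.06,0.017,0.026,-0.005,0,0,3.4,0.06,0.034,0.052,-0.01,0,0,6.8,0.06,0.051,0.078,-0.015,0,0,10.2,0.06,0.069,0.105,-0.02,0,0,13.6,0.06,0.086,0.131,-0.025,0,0,17]}}

```text
clock: 0.93
position: [326.2, -367.9, 180.9]
eef_rot: [-2.871, -1.274, 0.0]
force: [0.6, -0.4, -1.1]
grip_width: 0.703
grip_force: 0.0
```

{"op": "play_rows", "data": {"plan": [0.06,0.017,0.026,-0.005,0,0,3.4,0.06,0.034,0.052,-0.01,0,0,6.8,0.06,0.051,0.078,-0.015,0,0,10.2,0.06,0.069,0.105,-0.02,0,0,13.6,0.06,0.086,0.131,-0.025,0,0,17]}}

```text
clock: 1.35
position: [412.2, -237.1, 156.0]
eef_rot: [-2.652, -1.684, 0.0]
force: [1.0, 0.4, -0.1]
grip_width: 0.703
grip_force: 0.0
```

{"op": "play_rows", "data": {"plan": [0.06,0.017,0.026,-0.005,0,0,3.4,0.06,0.034,0.052,-0.01,0,0,6.8,0.06,0.051,0.078,-0.015,0,0,10.2,0.06,0.069,0.105,-0.02,0,0,13.6,0.06,0.086,0.131,-0.025,0,0,17]}}

```text
clock: 1.77
position: [498.2, -106.1, 130.9]
eef_rot: [-2.374, -2.058, 0.0]
force: [-0.8, 0.2, -0.6]
grip_width: 0.705
grip_force: 0.0
```

{"op": "play_rows", "data": {"plan": [0.06,0,0,-0.03,0,0,0,0.06,0,0,-0.06,0,0,0,0.06,0,0,-0.085,0,0,0,0.06,0,0,-0.1,0,0,0,0.06,0,0,-0.104,0,0,0]}}

```text
clock: 2.18
position: [495.3, -107.0, 24.4]
eef_rot: [-2.373, -2.052, 0.005]
force: [-0.3, -0.6, -0.3]
grip_width: 0.704
grip_force: 0.0
```

```bash
python3 - <<'E'
from h import *
s=read_state();print(s['position'],s['force'])
a,_=snap('scene');cv2.imwrite('pics/s2.png',cv2.resize(a[110:330,50:330,::-1],None,fx=2.7,fy=2.7))
E
```

```text
[ 495.31716084 -106.96079469   24.3908205 ] [-0.33267447 -0.63871299 -0.34817965]
```

View pics/s2.png

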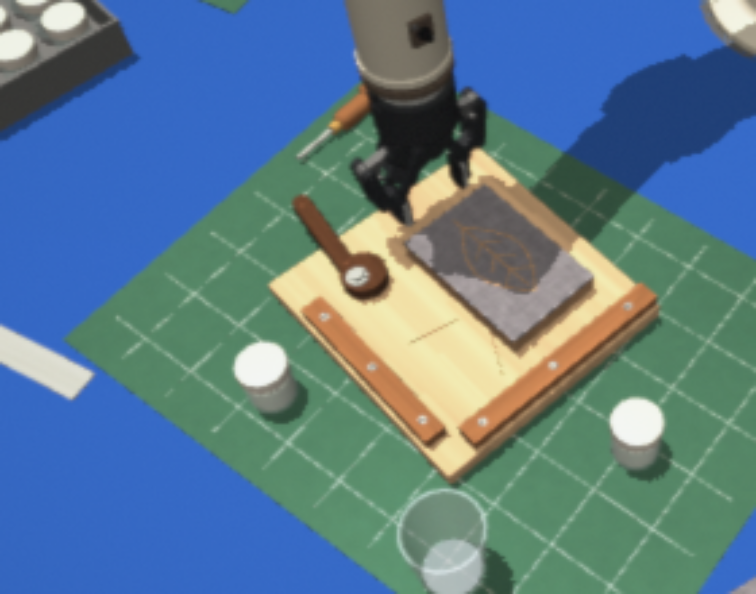

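Both fingertips, at crop (405,215) and (462,175), stand clear beside the block's -y face. I'll push slowly along board +y.

{"op": "play_rows", "data": {"plan": [0.06,0.0006,0.004,0,0,0,0,0.06,0.0012,0.008,0,0,0,0,0.06,0.0018,0.012,0,0,0,0,0.06,0.0024,0.016,0,0,0,0,0.06,0.003,0.02,0,0,0,0]}}

```text
clock: 2.65
position: [501.3, -87.6, 28.2]
eef_rot: [2.375, 2.053, 0.0]
force: [-1.3, -2.3, 1.1]
grip_width: 0.705
grip_force: 0.7
```

{"op": "play_rows", "data": {"plan": [0.06,0.0006,0.003,0,0,0,0,0.06,0.001,0.006,0,0,0,0,0.06,0.0015,0.009,0,0,0,0,0.06,0.002,0.012,0,0,0,0,0.06,0.002,0.015,0,0,0,0]}}

```text
clock: 3.07
position: [503.0, -72.4, 27.4]
eef_rot: [2.377, 2.054, 0.0]
force: [-1.0, -1.6, 0.5]
grip_width: 0.702
grip_force: 0.9
```

{"op": "play_rows", "data": {"plan": [0.06,0.0002,0.0015,0,0,0,0,0.06,0.0004,0.003,0,0,0,0,0.06,0.0006,0.0045,0,0,0,0,0.06,0.0008,0.006,0,0,0,0,0.06,0.0008,0.006,0,0,0,0]}}

```text
clock: 3.48
position: [503.6, -66.0, 27.3]
eef_rot: [-2.376, -2.055, -0.001]
force: [0.1, -0.4, 0.9]
grip_width: 0.701
grip_force: 0.2
```

{"op": "play_rows", "data": {"plan": [0.06,0.0002,0.001,0,0,0,0,0.06,0.0003,0.002,0,0,0,0,0.06,0.0004,0.003,0,0,0,0,0.06,0.0006,0.004,0,0,0,0,0.06,0.0006,0.004,0,0,0,0]}}

```text
clock: 3.9
position: [504.0, -62.8, 27.2]
eef_rot: [2.377, 2.054, -0.001]
force: [-0.7, -2.0, 0.8]
grip_width: 0.705
grip_force: 1.2
```

```bash
cat >> meas.py <<'E'
O=np.array([547.6,-1.9]);A=np.radians(-8.4);R=np.array([[np.cos(A),-np.sin(A)],[np.sin(A),np.cos(A)]])
def tob(p): return (np.atleast_2d(p)[:,:2]-O)@R
def ang(r): # rect with sides ~150(y),100(x): yaw rel. board, deg
    (c,(w,h),a)=r
    if w<h:a+=90
    return (a-90-np.degrees(A)+90)%180-90
def block(n='top'):
    im,d=snap(n);P=cloud(n,d);B=tob(P.reshape(-1,3)).reshape(420,560,2)
    hsv=cv2.cvtColor(im,cv2.COLOR_RGB2HSV)
    m=(np.abs(P[:,:,2]-44)<5)&(np.abs(B[:,:,0])<125)&(B[:,:,1]>-130)&(B[:,:,1]<110)&(hsv[:,:,1]<110)&(hsv[:,:,2]>60)
    r=rect(biggest(m),44,n)
    return tob(r[0]).round(1),np.round(r[1],1),round(ang(r),2)
E
python3 - <<'E'
from meas import *
for n in('top','scene'):print(n,block(n))
im=np.load('top.npz')['im']
c=im[110:250,235:405,::-1];cv2.imwrite('pics/crop3.png',cv2.resize(c,None,fx=4,fy=4,interpolation=cv2.INTER_CUBIC))
E
```

```text
top (array([[-34.4,  18.8]]), array([149.3, 100. ]), np.float64(0.08))
scene (array([[-30.7,  10.3]]), array([168.2, 102.6]), np.float64(0.21))
```

View pics/crop3.png

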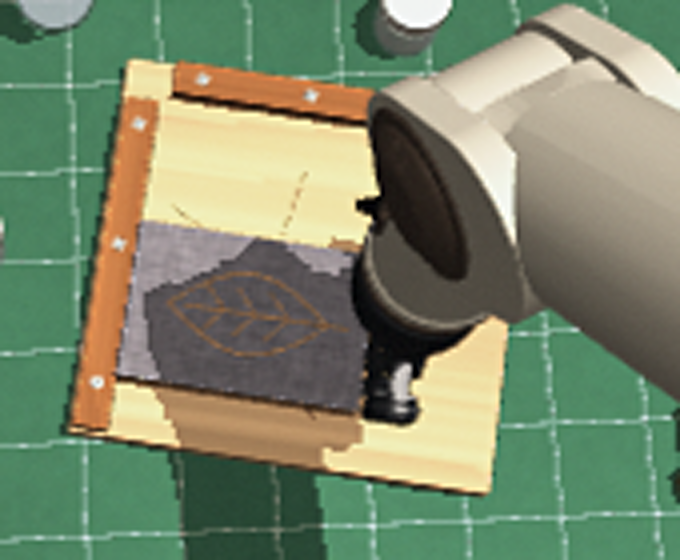

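The block's left edge, near crop (130,300), is almost on the side fence (y ≈ 18.8, square). I'll push a little further until the force shows contact.

{"op": "play_rows", "data": {"plan": [0.06,0.0002,0.001,0,0,0,0,0.06,0.0003,0.002,0,0,0,0,0.06,0.0004,0.003,0,0,0,0,0.06,0.0006,0.004,0,0,0,0,0.06,0.0006,0.004,0,0,0,0]}}

```text
clock: 4.42
position: [504.0, -62.7, 27.2]
eef_rot: [2.377, 2.05, -0.008]
force: [-1.1, -10.5, 3.1]
grip_width: 0.704
grip_force: 5.5
```

{"op": "play_rows", "data": {"plan": [0.06,-0.001,-0.01,0,0,0,0,0.06,-0.003,-0.024,0,0,0,0,0.06,-0.003,-0.024,0.025,0,0,0,0.06,-0.003,-0.024,0.055,0,0,0,0.06,-0.003,-0.024,0.08,0,0,0]}}

```text
clock: 4.83
position: [501.7, -81.6, 108.3]
eef_rot: [-2.375, -2.054, -0.002]
force: [0.4, -0.1, 0.2]
grip_width: 0.703
grip_force: 0.0
```

```bash
python3 - <<'E'
from meas import *
s=read_state();print(s['position'],s['qpos'].round(2),s['force'])
im,_=snap('scene')
print(block('top'))
T=O+R@np.array([-110,22]);print(T-s['position'][:2])
E
```

```text
[501.71891867 -81.61430719 108.26629403] [ 0.76  0.51 -0.8   1.99  0.49  0.84 -0.47] [ 0.36800808 -0.14913446  0.19811987]
(array([[-34.4,  18.7]]), array([149.6, 100. ]), np.float64(0.08))
[-59.72504867 117.54743165]
```

{"op": "play_rows", "data": {"plan": [0.06,-0.004,0.008,0,0,0,-6,0.06,-0.008,0.016,0,0,0,-12,0.06,-0.012,0.024,0,0,0,-18,0.06,-0.016,0.032,0,0,0,-24,0.06,-0.02,0.039,0,0,0,-30]}}

```text
clock: 5.35
position: [481.2, -42.4, 106.7]
eef_rot: [-2.829, -1.362, -0.0]
force: [0.6, -0.2, -0.0]
grip_width: 0.707
grip_force: 0.0
```

{"op": "play_rows", "data": {"plan": [0.06,-0.004,0.008,0,0,0,-6,0.06,-0.008,0.016,0,0,0,-12,0.06,-0.012,0.024,0,0,0,-18,0.06,-0.016,0.032,0,0,0,-24,0.06,-0.02,0.039,0,0,0,-30]}}

```text
clock: 5.77
position: [461.2, -3.4, 106.7]
eef_rot: [-3.086, -0.584, 0.0]
force: [-0.9, -0.2, -1.2]
grip_width: 0.705
grip_force: 0.0
```

{"op": "play_rows", "data": {"plan": [0.06,-0.004,0.008,0,0,0,-6,0.06,-0.008,0.016,0,0,0,-12,0.06,-0.012,0.024,0,0,0,-18,0.06,-0.016,0.032,0,0,0,-24,0.06,-0.02,0.04,0,0,0,-30]}}

```text
clock: 6.18
position: [441.1, 36.4, 106.7]
eef_rot: [-3.132, 0.235, 0.001]
force: [0.4, -0.4, -0.4]
grip_width: 0.704
grip_force: 0.0
```

{"op": "play_rows", "data": {"plan": [0.06,0,0,-0.025,0,0,0,0.06,0,0,-0.05,0,0,0,0.06,0,0,-0.07,0,0,0,0.06,0,0,-0.079,0,0,0,0.06,0,0,-0.079,0,0,0]}}

```text
clock: 6.6
position: [439.6, 35.9, 26.2]
eef_rot: [-3.133, 0.227, 0.007]
force: [-1.0, 0.4, 0.4]
grip_width: 0.702
grip_force: 0.0
```

{"op": "play_rows", "data": {"plan": [0.06,0.004,-0.0006,0,0,0,0,0.06,0.008,-0.0012,0,0,0,0,0.06,0.012,-0.0018,0,0,0,0,0.06,0.016,-0.0024,0,0,0,0,0.06,0.02,-0.003,0,0,0,0]}}

```text
clock: 7.02
position: [462.5, 32.2, 29.0]
eef_rot: [3.133, -0.228, 0.001]
force: [-2.3, 0.1, 1.5]
grip_width: 0.703
grip_force: 0.9
```

{"op": "play_rows", "data": {"plan": [0.06,0.004,-0.0006,0,0,0,0,0.06,0.008,-0.0012,0,0,0,0,0.06,0.012,-0.0018,0,0,0,0,0.06,0.016,-0.0024,0,0,0,0,0.06,0.02,-0.003,0,0,0,0]}}

```text
clock: 7.43
position: [482.1, 29.4, 28.3]
eef_rot: [3.133, -0.228, -0.0]
force: [-1.1, -0.1, 0.9]
grip_width: 0.703
grip_force: 0.8
```

```bash
python3 - <<'E'
from meas import *
s=read_state();print(tob(s['position'][None]),s['force'])
print(block('top'))
im=np.load('top.npz')['im']
c=im[110:250,235:405,::-1];cv2.imwrite('pics/crop4.png',cv2.resize(c,None,fx=4,fy=4,interpolation=cv2.INTER_CUBIC))
E
```

```text
[[-69.40329616  21.3512885 ]] [-1.09080659 -0.1142524   0.88417093]
(array([[-5.9, 76.9]]), array([32.5, 72.7]), np.float64(-89.6))
```

View pics/crop4.png

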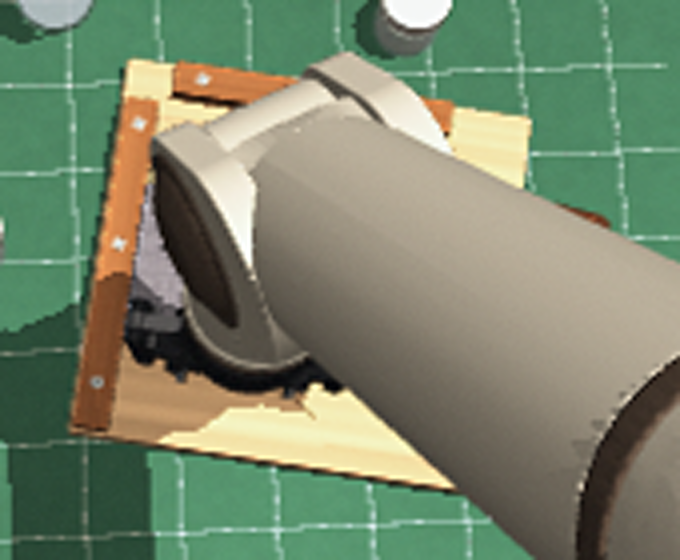

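The arm hides the block from above. The gripper stays inside the side fence and the forces are low, so I'll continue.

{"op": "play_rows", "data": {"plan": [0.06,0.004,-0.0006,0,0,0,0,0.06,0.008,-0.0012,0,0,0,0,0.06,0.012,-0.0018,0,0,0,0,0.06,0.016,-0.0024,0,0,0,0,0.06,0.02,-0.003,0,0,0,0]}}

```text
clock: 7.9
position: [502.3, 26.4, 28.3]
eef_rot: [3.133, -0.228, 0.0]
force: [-0.2, -1.0, -0.1]
grip_width: 0.7
grip_force: 0.4
```

{"op": "play_rows", "data": {"plan": [0.06,0.004,-0.0006,0,0,0,0,0.06,0.008,-0.0012,0,0,0,0,0.06,0.012,-0.0018,0,0,0,0,0.06,0.016,-0.0024,0,0,0,0,0.06,0.02,-0.003,0,0,0,0]}}

```text
clock: 8.32
position: [522.2, 23.4, 28.3]
eef_rot: [3.133, -0.228, -0.0]
force: [-1.2, -0.1, -0.7]
grip_width: 0.702
grip_force: 0.4
```

{"op": "play_rows", "data": {"plan": [0.06,0.003,-0.0004,0,0,0,0,0.06,0.006,-0.0009,0,0,0,0,0.06,0.009,-0.0013,0,0,0,0,0.06,0.012,-0.0018,0,0,0,0,0.06,0.015,-0.0022,0,0,0,0]}}

```text
clock: 8.73
position: [537.0, 21.2, 28.3]
eef_rot: [3.133, -0.228, -0.0]
force: [-1.2, 0.1, 0.2]
grip_width: 0.704
grip_force: 0.7
```

{"op": "play_rows", "data": {"plan": [0.06,0.0015,-0.0002,0,0,0,0,0.06,0.003,-0.0004,0,0,0,0,0.06,0.0045,-0.0006,0,0,0,0,0.06,0.006,-0.0009,0,0,0,0,0.06,0.007,-0.001,0,0,0,0]}}

```text
clock: 9.15
position: [544.0, 20.2, 28.3]
eef_rot: [3.133, -0.228, 0.0]
force: [-0.7, 1.3, 1.0]
grip_width: 0.705
grip_force: 0.7
```

```bash
python3 - <<'E'
from meas import *
s=read_state();print(tob(s['position'][None]),s['force'],s['torque'])
a,_=snap('scene');cv2.imwrite('pics/s5.png',cv2.resize(a[110:330,50:330,::-1],None,fx=2.7,fy=2.7))
E
```

```text
[[-6.81731177 21.33635525]] [-0.69207396  1.28071869  0.98215156] [ 0.10010959  0.28218379 -0.02374478]
```

View pics/s5.png

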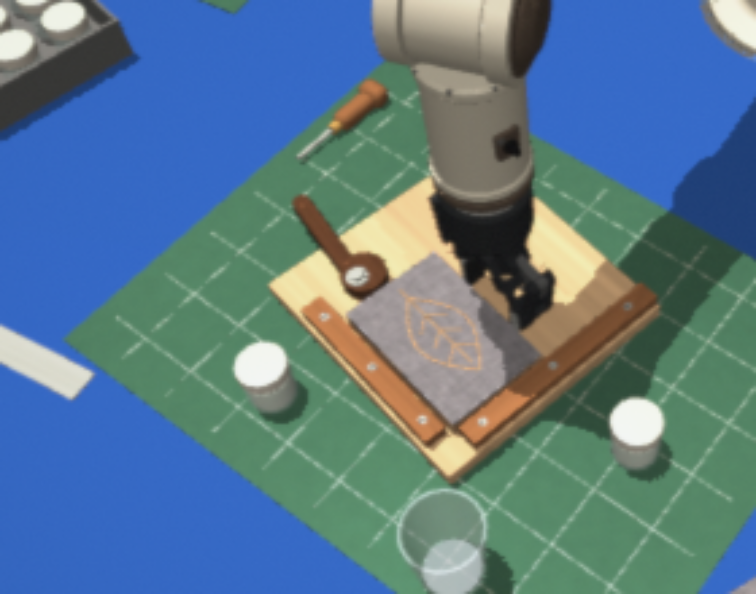

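The block passed the cam and sits close to the end fence (crop (385,370)) with a sliver left, so I'll press home until the force rises.

{"op": "play_rows", "data": {"plan": [0.06,0.001,-0.0001,0,0,0,0,0.06,0.002,-0.0003,0,0,0,0,0.06,0.003,-0.0004,0,0,0,0,0.06,0.004,-0.0006,0,0,0,0,0.06,0.004,-0.0006,0,0,0,0]}}

```text
clock: 9.62
position: [546.8, 19.8, 28.1]
eef_rot: [3.133, -0.227, -0.003]
force: [-4.2, 1.0, 2.4]
grip_width: 0.706
grip_force: 2.2
```

{"op": "play_rows", "data": {"plan": [0.06,0.001,-0.0001,0,0,0,0,0.06,0.002,-0.0003,0,0,0,0,0.06,0.003,-0.0004,0,0,0,0,0.06,0.003,-0.0004,0,0,0,0,0.06,0.003,-0.0004,0,0,0,0]}}

```text
clock: 10.03
position: [546.9, 19.7, 27.6]
eef_rot: [3.132, -0.226, -0.011]
force: [-10.9, 0.9, 6.9]
grip_width: 0.706
grip_force: 5.4
```

```bash
python3 - <<'E'
from meas import *
s=read_state();print(tob(s['position'][None]),s['force'],s['torque'],s['qpos'].round(2))
print(block('scene'))
E
```

```text
[[-3.88007694 21.30788624]] [-10.8980285    0.91216602   6.86457218] [ 0.2747015   2.16680268 -0.00406667] [ 0.24  0.62 -0.41  1.93  0.38  0.67 -2.12]
(array([[55.6, 17.9]]), array([153.3, 107.5]), np.float64(0.67))
```

{"op": "play_rows", "data": {"plan": [0.06,-0.012,0.002,0,0,0,0,0.06,-0.025,0.0036,0,0,0,0,0.06,-0.025,0.0036,0.03,0,0,0,0.06,-0.025,0.0036,0.06,0,0,0,0.06,-0.025,0.0036,0.09,0,0,0]}}

```text
clock: 10.5
position: [526.1, 22.9, 119.2]
eef_rot: [-3.133, 0.227, -0.001]
force: [1.5, 0.5, -0.7]
grip_width: 0.706
grip_force: 0.0
```

{"op": "play_rows", "data": {"plan": [0,0.003,-0.009,0,0,0,7,0,0.007,-0.018,0,0,0,14,0,0.01,-0.027,0,0,0,21,0,0.014,-0.036,0,0,0,28,0,0.017,-0.044,0,0,0,35]}}

```text
clock: 10.92
position: [544.3, -22.2, 118.9]
eef_rot: [3.054, 0.733, 0.004]
force: [0.5, -0.1, -0.1]
grip_width: 0.008
grip_force: 0.0
```

{"op": "play_rows", "data": {"plan": [0,0.003,-0.009,0,0,0,7,0,0.007,-0.018,0,0,0,14,0,0.01,-0.027,0,0,0,21,0,0.014,-0.036,0,0,0,28,0,0.017,-0.044,0,0,0,35]}}

```text
clock: 11.33
position: [561.2, -66.3, 118.7]
eef_rot: [2.692, 1.617, 0.003]
force: [0.3, -0.0, -0.2]
grip_width: -0.001
grip_force: 0.0
```

{"op": "play_rows", "data": {"plan": [0,0.003,-0.009,0,0,0,7,0,0.007,-0.018,0,0,0,14,0,0.01,-0.027,0,0,0,21,0,0.014,-0.036,0,0,0,28,0,0.017,-0.044,0,0,0,35]}}

```text
clock: 11.75
position: [578.1, -110.5, 118.6]
eef_rot: [2.081, 2.351, 0.002]
force: [0.3, -0.2, -0.1]
grip_width: -0.0
grip_force: 0.0
```

{"op": "play_rows", "data": {"plan": [0,0.003,-0.009,0,0,0,7,0,0.007,-0.018,0,0,0,14,0,0.01,-0.027,0,0,0,21,0,0.014,-0.036,0,0,0,28,0,0.017,-0.044,0,0,0,35]}}

```text
clock: 12.17
position: [595.0, -154.6, 118.5]
eef_rot: [1.278, 2.867, 0.001]
force: [-0.7, 0.1, 0.1]
grip_width: 0.0
grip_force: 0.0
```

{"op": "play_rows", "data": {"plan": [0,0.003,-0.009,0,0,0,7,0,0.007,-0.018,0,0,0,14,0,0.01,-0.027,0,0,0,21,0,0.014,-0.036,0,0,0,28,0,0.017,-0.044,0,0,0,33]}}

```text
clock: 12.58
position: [611.8, -198.7, 118.3]
eef_rot: [0.412, 3.113, -0.0]
force: [-0.4, 0.2, 0.7]
grip_width: -0.003
grip_force: 0.0
```

```bash
python3 - <<'E'
from meas import *
s=read_state();print(s['position'],s['eef_rot'],s['force'],s['qpos'].round(2))
e=s['eef_rot'];print('toolx world',(2*np.degrees(np.arctan2(e[1],e[0])))%360)
print('block',block('top'))
im=np.load('top.npz')['im']
c=im[110:250,235:405,::-1];cv2.imwrite('pics/crop6.png',cv2.resize(c,None,fx=4,fy=4,interpolation=cv2.INTER_CUBIC))
for t in np.arange(.12,1.4,.2):
    g=20.5;p=np.array([70-98*np.sin(t)+g*np.cos(t),-82.5-98*np.cos(t)-g*np.sin(t)])
    print(round(t,2),(O+R@p).round(1))
E
```

```text
[ 611.81667928 -198.73150651  118.28254385] [ 4.11587353e-01  3.11272828e+00 -3.45954361e-05] [-0.39005573  0.18474293  0.74991662] [ 0.97  0.86 -1.07  1.65  0.81  1.15  0.99]
toolx world 164.93527046661325
block (array([[54.9, 18.3]]), array([149.5, 100.5]), np.float64(0.17))
0.12 [ 598.8 -193.7]
0.32 [ 579.  -190.5]
0.52 [ 560.3 -183.4]
0.72 [ 543.4 -172.8]
0.92 [ 528.9 -159. ]
1.12 [ 517.4 -142.7]
1.32 [ 509.5 -124.3]
```

View pics/crop6.png

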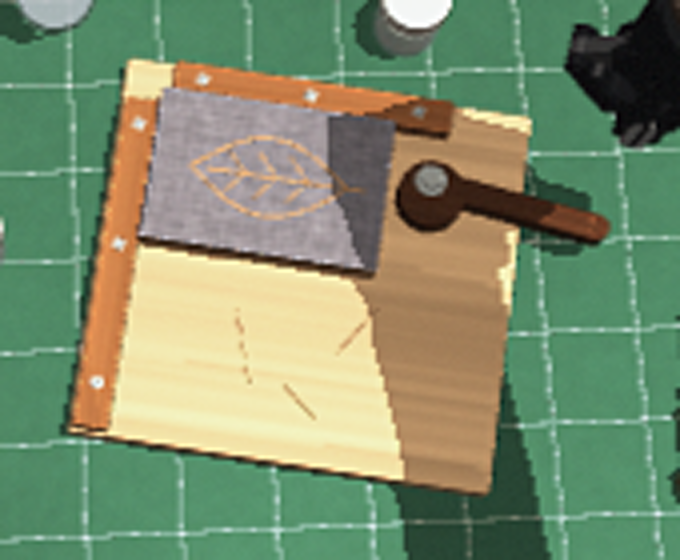

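The block is seated against both fences (measured 54.9, 18.3, 0.2°) and the lever is still open. The closed fingers are off the lever's +x side, so I'll descend and swing it.

{"op": "play_rows", "data": {"plan": [0,0,0,-0.03,0,0,0,0,0,0,-0.055,0,0,0,0,0,0,-0.075,0,0,0,0,0,0,-0.087,0,0,0,0,0,0,-0.087,0,0,0]}}

```text
clock: 13.05
position: [609.1, -197.1, 28.5]
eef_rot: [-0.421, -3.11, -0.001]
force: [-1.0, -0.2, -0.4]
grip_width: -0.006
grip_force: 0.0
```

{"op": "play_rows", "data": {"plan": [0,-0.007,0.002,0,0,0,0,0,-0.013,0.005,0,0,0,-1,0,-0.02,0.006,0,0,0,-4,0,-0.027,0.007,0,0,0,-8,0,-0.033,0.008,0,0,0,-11.5]}}

```text
clock: 13.47
position: [578.4, -188.8, 33.3]
eef_rot: [0.734, 3.051, 0.0]
force: [1.3, -0.1, -0.2]
grip_width: -0.004
grip_force: 0.5
```

{"op": "play_rows", "data": {"plan": [0,-0.005,0.0015,0,0,0,-3,0,-0.009,0.003,0,0,0,-6,0,-0.014,0.005,0,0,0,-9,0,-0.019,0.007,0,0,0,-11.5,0,-0.019,0.007,0,0,0,-11.5]}}

```text
clock: 13.88
position: [558.7, -181.7, 33.2]
eef_rot: [1.033, 2.965, -0.001]
force: [-0.1, -0.1, 0.4]
grip_width: -0.002
grip_force: 0.0
```

```bash
python3 - <<'E'
from meas import *
s=read_state();print(s['position'],s['eef_rot'],s['force'],s['qpos'].round(2))
a,_=snap('scene');cv2.imwrite('pics/s7.png',cv2.resize(a[110:330,50:330,::-1],None,fx=2.7,fy=2.7))
E
```

```text
[ 558.73892849 -181.72729373   33.19236513] [ 1.03291073e+00  2.96455675e+00 -1.00828523e-03] [-0.13006152 -0.07540162  0.37454043] [ 0.94  0.84 -0.93  1.83  0.85  0.92  0.51]
```

View pics/s7.png

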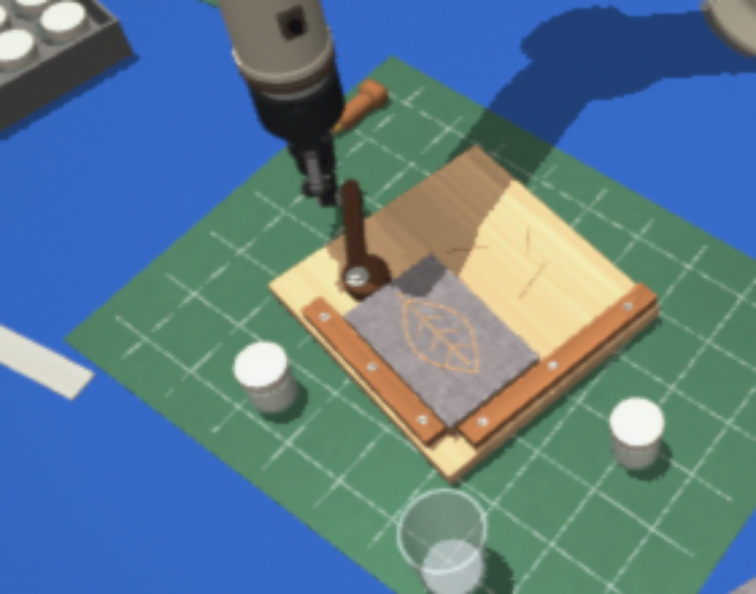

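The lever has turned with the fingertips at its end (crop (350,190)), and the block is unmoved. I'll follow the arc.

{"op": "play_rows", "data": {"plan": [0,-0.004,0.003,-0.001,0,0,-3,0,-0.009,0.005,-0.002,0,0,-6,0,-0.013,0.008,-0.002,0,0,-9,0,-0.017,0.0105,-0.002,0,0,-11.5,0,-0.017,0.0105,-0.002,0,0,-11.5]}}

```text
clock: 14.35
position: [541.8, -171.3, 30.2]
eef_rot: [1.323, 2.848, -0.0]
force: [-0.4, -0.4, -0.5]
grip_width: -0.004
grip_force: 0.0
```

{"op": "play_rows", "data": {"plan": [0,-0.004,0.0035,0,0,0,-3,0,-0.0075,0.007,0,0,0,-6,0,-0.011,0.0105,0,0,0,-9,0,-0.0145,0.014,0,0,0,-11.5,0,-0.0145,0.014,0,0,0,-11.5]}}

```text
clock: 14.77
position: [527.5, -157.2, 30.0]
eef_rot: [1.6, 2.703, 0.0]
force: [-0.0, 0.2, -0.0]
grip_width: -0.001
grip_force: 0.0
```

{"op": "play_rows", "data": {"plan": [0,-0.003,0.004,0,0,0,-3,0,-0.006,0.008,0,0,0,-6,0,-0.009,0.012,0,0,0,-9,0,-0.0115,0.016,0,0,0,-11.5,0,-0.0115,0.016,0,0,0,-11.5]}}

```text
clock: 15.18
position: [516.4, -141.6, 29.8]
eef_rot: [1.862, 2.529, 0.0]
force: [-0.7, 0.1, 0.8]
grip_width: 0.001
grip_force: 0.0
```

{"op": "play_rows", "data": {"plan": [0,-0.0006,0.001,0,0,0,-1,0,-0.001,0.002,0,0,0,-2,0,-0.0016,0.003,0,0,0,-2.5,0,-0.0022,0.0044,0,0,0,-3,0,-0.0022,0.0044,0,0,0,-3]}}

```text
clock: 15.6
position: [514.3, -138.4, 29.6]
eef_rot: [1.93, 2.477, -0.0]
force: [2.6, -4.4, 1.1]
grip_width: 0.002
grip_force: 2.4
```

{"op": "play_rows", "data": {"plan": [0,-0.0006,0.001,0,0,0,-1,0,-0.001,0.002,0,0,0,-2,0,-0.0016,0.003,0,0,0,-2.5,0,-0.002,0.0044,0,0,0,-3,0,-0.002,0.0044,0,0,0,-3]}}

```text
clock: 16.02
position: [512.5, -135.1, 29.7]
eef_rot: [1.995, 2.424, -0.002]
force: [2.7, -7.3, 0.6]
grip_width: -0.0
grip_force: 3.7
```

{"op": "play_rows", "data": {"plan": [0,-0.0003,0.0006,0,0,0,-0.5,0,-0.0005,0.0012,0,0,0,-1,0,-0.0007,0.0018,0,0,0,-1,0,-0.0008,0.002,0,0,0,-1,0,-0.0008,0.002,0,0,0,-1]}}

```text
clock: 16.43
position: [511.8, -133.6, 29.7]
eef_rot: [2.015, 2.406, -0.002]
force: [3.3, -8.2, 1.0]
grip_width: 0.001
grip_force: 4.2
```

{"op": "play_rows", "data": {"plan": [0,0.003,-0.008,0,0,0,0,0,0.007,-0.016,0,0,0,0,0,0.01,-0.025,0,0,0,0,0,0.01,-0.025,0.03,0,0,0,0,0.01,-0.025,0.06,0,0,0]}}

```text
clock: 16.85
position: [519.0, -155.9, 88.0]
eef_rot: [-2.013, -2.405, 0.001]
force: [0.5, -0.1, 0.6]
grip_width: -0.0
grip_force: 0.0
```

{"op": "play_rows", "data": {"plan": [0,-0.01,-0.03,0.02,0,0,0,0,-0.02,-0.06,0.04,0,0,0,0,-0.03,-0.095,0.06,0,0,0,0,-0.04,-0.13,0.08,0,0,0,0,-0.05,-0.16,0.1,0,0,0]}}

```text
clock: 17.27
position: [469.6, -318.3, 190.0]
eef_rot: [-2.016, -2.408, -0.001]
force: [0.7, -1.4, 0.8]
grip_width: -0.001
grip_force: 0.0
```

```bash
python3 - <<'E'
from meas import *
s=read_state();print(s['position'],s['force'])
print('block',block('top'))
im=np.load('top.npz')['im']
hsv=cv2.cvtColor(im,cv2.COLOR_RGB2HSV);H,S,V=[hsv[:,:,i].astype(int) for i in range(3)]
c=im[90:250,215:425,::-1];cv2.imwrite('pics/crop8.png',cv2.resize(c,None,fx=3.6,fy=3.6,interpolation=cv2.INTER_CUBIC))
E
```

```text
[ 469.57201588 -318.27274814  190.03858904] [ 0.71897268 -1.37174413  0.76913138]
block (array([[54.9, 18.9]]), array([149.4, 100.3]), np.float64(0.23))
```

View pics/crop8.png

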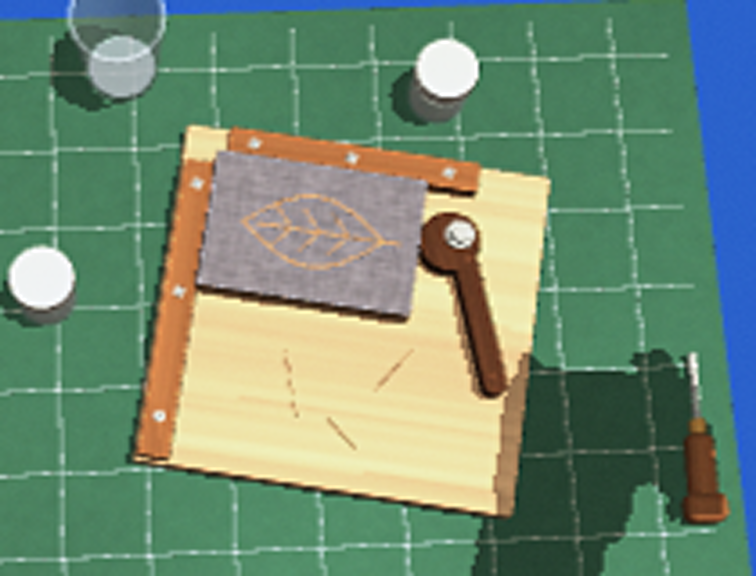

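The cam head bears on the block's -y edge (crop (425,235)), the block sits flush in the corner, and the bystanders and hand are clear. I'm handing it in.

```bash
python3 -c "
from bench import job_done
print(job_done())"
```

```text
the job is handed in; nothing more can be done
None
```

I handed the job in at about 17 s of the 58 s allowed: the block is flush in the corner (measured at x 54.9, y 18.9 mm, 0.2° off parallel), and I pushed the lever to about 9 N, which turned the cam onto the block. The hand is clear and the jars, tumbler and gouge look untouched; I couldn't measure the cam's own holding force, and no verdict came back.

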